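# Raise the sash of the degreasing cabinet to its working mark

### The arm

A 7-joint arm with a two-finger parallel gripper is mounted at the origin on the work surface. World frame = base frame: x ahead of the robot, y to its left, z up, the work surface at z = 0. Lengths are in m, angles in rad, forces in N, time in s.
With the tool pointing down it reaches from about 0.4 to 0.9 m from the base axis. Payload 5.6 kg.
Tool frame: the origin (TCP) lies midway between the tips of the shut fingers; the grasp point (between the pads) lies 19 mm behind it; z points along the fingers, y is the direction in which the jaws open and shut (so a half turn about z gives the same grasp; the last joint's range is limited). The gripper opens to 92 mm and grips with 3 to 60 N. Pads are 20 mm wide; open, the fingers measure 128 mm over their backs; the gripper's body (75 mm by 189 mm) begins 69 mm behind the grasp point.
Start: joints at [1.189, 0.468, -0.012, 1.603, 0.006, 1.071, -0.056], TCP at [0.216, -0.613, 0.215] pointing down, gripper open.
Joint ranges: [-2.53, 2.53], [-0.31, 2.02], [-1.57, 1.55], [0.28, 2.44], [-1.29, 4.43], [0.15, 1.84], [-2.92, 2.92]. Speed limits (rad/s): [2.57, 2.57, 3.14, 3.14, 3.14, 3.14, 3.14].

### API

Orientations are given as a 3x3 rotation matrix whose columns are the frame's x, y, z axes.
In Python, from plant import bot gives the robot as it stands. The module is installed in compiled form; this text tells all that it offers.
- The arm moves only by the tool servo_tool, never from a script. Its argument "increments" is a list of rows, each an object of numbers: "gripper": the gripper command: -1 is fully open, 1 is shut, values between are in proportion; "tx", "ty", "tz": the shift along the world's x, y, z as a fraction of full scale; "yaw": the turn about the world's z as a fraction of full scale. A call has 1 to 12 rows; each row shifts and turns the pose as measured when the row begins; what a row does not reach is not made up. Full scale, the value 1, is 20 mm for a shift and 0.12 rad for a turn. A row lasts 1/8 s, in which the tool goes at most 62.5 mm and 10.7 degrees, less where a joint would pass 70% of its speed; a pose out of reach is approached as far as the arm can. A call with a number of a shift or a turn outside -1 to 1 is refused whole. A call with a gripper value outside its range is refused whole. The fingers move at their own pace and stop on an object; "squeeze" is the grip in N (left out, the last holds). Time passes only in rows, so rows that do not move let the fingers close. It gives the time, the measured TCP pose, the force and the opening at its end, in the units of the state.
- bot.observe(): the state, without advancing time (a new reading comes with each control period).
- bot.camera(name): name is "scene" or "side" or "wrist"; returns the picture (420x560x3 uint8, blue, green, red); there is no depth.
- bot.get_calibration(name): a dict with "fx", "fy", "cx", "cy" (pixels), "pose" (4x4, takes a point from camera to world coordinates). Camera axes: x right, y down, z forward; pixel columns grow to the right and rows downward; lengths in m; the calibration is good to about 2 mm. A picture is of the moment at which its call begins: read the wrist's pose just before it. get_calibration takes no time and is no camera call; for the wrist camera it gives the pose at the moment of the call.
- bot.close_job(): hands the job in, once; it reports no verdict.
The state is a dict: "clock": time; "joint_positions": joint angles; "qd": joint speeds; "joint_efforts": joint torques, N m; "eef_pos": TCP position; "tool_rot": TCP orientation; "force": force on the tool from outside, world axes, zero at the start; "ft_torque": the same for the moment, N m; "grip_width": finger opening in m.
Only numpy, scipy, OpenCV 4.12 (cv2) and the standard library are available. Lean on these libraries where they do the work, as an engineer would, in place of code of your own. Each camera call takes 0.05 s, during which the arm holds its last target.

### The job

Open the clear-fronted degreasing cabinet to its working height: with your fingertips under the yellow lip of the counterweighted window, gently push the window up until the lip is level with the green pointer on the right-hand side post, then take your hand away and leave it there. Push only from beneath the lip: do not pinch the lip, do not press on the clear pane, and leave the pointer and everything standing around and inside the cabinet where it is.

Things in the scene. Friction and masses are not known exactly. Their poses are not given: they have to be found in the camera images.
- cabinet: Fixed fume cabinet, grey plinth, aluminium frame, clear panels, 585 mm wide, 360 deep, 550 high. Origin on the bench at the middle of the foot of its front; x into the cabinet, y to its left seen from the front, z up. The front plane rises from the origin's y axis leaning back 30 degrees from vertical; up to the shut lip it is closed by plinth and sill. Side posts at y = +-205 to 240 mm.
- sash (a joint): Window opening in m along its sloped travel: 0 shut, grows as it goes up, hard stop at 0.190. The 0.9 kg window is balanced by weights in the side columns: about 3 to 6 N along the slope slide it up, and it stays where it is left. It can also be pushed down again.
- lip_mid (a point): Centre of the yellow lip on the window's bottom edge: a shelf 360 mm long (y), 8 mm thick (z), standing out 45 mm square to the front plane (nose 22.5 mm towards -x of the point, flat underside 4 mm below along z). Axes: z up the slope along the travel, x into the cabinet square to the front plane, y to its left. Under the lip, space is free down to the bench. The clear pane is above the lip.
- mark_tip (a point): Tip of the green pointer, a clip 34 mm wide and 22 tall on the face of the right-hand (-y) side post, pointing at the window 20 mm beyond the end of the lip. Same axes as lip_mid: the lip is level with the pointer when lip_mid and mark_tip agree along z. The clip is stiff and must not be shifted.
- steel_cup_mid (a point): Centre of a small open steel cup, 68 mm across, 72 tall, on the bench in front of the cabinet.
- bolt_tin_mid (a point): Centre of a closed tin with a red band, 68 mm across, 62 tall, on the bench in front of the cabinet.
- water_bottle_mid (a point): Centre of a pale, clear plastic bottle with a green cap, 60 mm across, 150 tall, on the bench in front of a side post of the cabinet.
- grease_jar_mid (a point): Centre of an amber jar with a yellow label, 64 mm across, 85 tall, on the bench in front of a side post of the cabinet.
- screwdriver_mid (a point): Origin of a screwdriver lying on the bench in front of the cabinet, green handle, 130 mm long along its x axis, up to 30 mm thick.
- parts_cup_mid (a point): Centre of an open blue enamelled cup, 80 mm across, 60 tall, inside the cabinet on its floor.
- bearing_mid (a point): Centre of a brass bushing ring, 72 mm across, 18 tall, lying inside the cabinet on its floor.

How it is judged:
On the way, in this order (a step that is already met when the one before it is completed fails the run):
1. the fingers bear up on the underside of the lip while the window is still below the mark (contact force between the fingers and sash_c0 above 1 N and z of lip_mid in the frame of mark_tip below -0.02 m), for 0.1 s.
2. the window has come up level with the pointer (z of lip_mid in the frame of mark_tip between -0.01 and 0.01 m), for 0.2 s.
At the end, for the whole second after the job is handed in: The middle of the lip is within 10 mm of the pointer's tip, measured along the slope, and the window is at rest; the pointer is within 6 mm of where it was, and every cup, tin, bottle, jar, tool and part within 20 mm of where it stood (all of step 2 and velocity of joint sash between -0.005 and 0.005 m/s and distance of mark_tip from where it was at the start of the episode below 0.006 m and distance of each of steel_cup_mid, bolt_tin_mid, water_bottle_mid, grease_jar_mid, screwdriver_mid, parts_cup_mid, bearing_mid from where it was at the start of the episode below 0.02 m); the robot touches nothing.
It fails at once if the lip or the window's bottom rail is pinched (fingers press on both its faces at once) ((contact force between the fingers and sash_c0 above 1.5 N and contact force between the fingers and sash_c1 above 1.5 N) or (contact force between the fingers and sash_c0 above 1.5 N and contact force between the fingers and sash_c3 above 1.5 N)).
It fails at once if the fingers or the arm press on the clear pane (over 4 N) (contact force between any of the fingers, the arm and sash_c4 above 4 N).
It fails at once if the window is flung (faster than 0.4 m/s) (velocity of joint sash above 0.4 m/s or velocity of joint sash below -0.4 m/s).
It fails at once if the pointer is shifted by more than 6 mm (distance of mark_tip from where it was at the start of the episode above 0.006 m).
It fails at once if a bystander is moved by more than 20 mm, lifted or carried (distance of any of steel_cup_mid, bolt_tin_mid, water_bottle_mid, grease_jar_mid, screwdriver_mid, parts_cup_mid, bearing_mid from where it was at the start of the episode above 0.02 m).
It also fails if it takes over 48 s, if anything falls off the work surface, if the arm or the gripper's body presses on something with over 40 N, if the wrist force passes 120 N, or if a joint passes its speed limit or range.

## Working session

There is one attempt and no reset: what is moved stays moved. The work goes in short steps, Python scripts to look and compute and a tool call to move; the robot and the scene stay as the last step left them, time stands still between calls to the robot, and variables do not carry over. Pictures are saved under pics/ and viewed, and the job is handed in when it is done.

Besides the shell and the picture viewer there is one more tool, called after "Request:" as a command line: name --argument value ..., lists and objects as JSON in quotes. servo_tool: Moves the arm, as the interface text tells. Its arguments: {"type":"object","properties":{"increments":{"type":"array","items":{"type":"object","properties":{"gripper":{"type":"number"},"tx":{"type":"number","minimum":-1,"maximum":1},"ty":{"type":"number","minimum":-1,"maximum":1},"tz":{"type":"number","minimum":-1,"maximum":1},"yaw":{"type":"number","minimum":-1,"maximum":1}}}},"squeeze":{"type":"number"}},"required":["increments"]}

```bash
mkdir -p pics
python3 - <<'E'
from plant import bot
import cv2,numpy as np
np.set_printoptions(precision=3,suppress=True)
for n in("scene","side","wrist"):
    c=bot.get_calibration(n);print(n,c["fx"],c["cx"],c["cy"]);print(c["pose"])
    cv2.imwrite(f"pics/{n}0.png",bot.camera(n))
s=bot.observe();print(s)
E
```

```text
scene 426.94378631531316 281.28172890288045 209.6192173126343
[[ 0.636 -0.67   0.384  0.263]
 [-0.772 -0.547  0.324 -0.273]
 [-0.007 -0.502 -0.865  0.884]
 [ 0.     0.     0.     1.   ]]
side 449.26281690040673 280.76317040637474 201.28945614159633
[[-0.741 -0.447  0.501  0.138]
 [-0.672  0.497 -0.549  0.566]
 [-0.003 -0.743 -0.669  0.785]
 [ 0.     0.     0.     1.   ]]
wrist 371.2015682749592 277.77651883096354 213.1388238872716
[[ 0.332 -0.917 -0.221  0.278]
 [-0.943 -0.323 -0.076 -0.592]
 [-0.002  0.234 -0.972  0.383]
 [ 0.     0.     0.     1.   ]]
{'clock': 0.15, 'joint_positions': array([ 1.189,  0.468, -0.012,  1.603,  0.006,  1.071, -0.056]), 'qd': array([ 0.   , -0.002, -0.001, -0.005, -0.001,  0.001,  0.   ]), 'joint_efforts': array([  0.001, -52.095,  -0.012, -24.398,  -0.057,   0.015,   0.   ]), 'eef_pos': array([ 0.216, -0.613,  0.214]), 'tool_rot': array([[ 0.943,  0.332, -0.001],
       [ 0.332, -0.943,  0.001],
       [-0.   , -0.001, -1.   ]]), 'force': array([0.315, 0.136, 0.096]), 'ft_torque': array([0.045, 0.053, 0.023]), 'grip_width': 0.09192539321777897}
```

View pics/scene0.png

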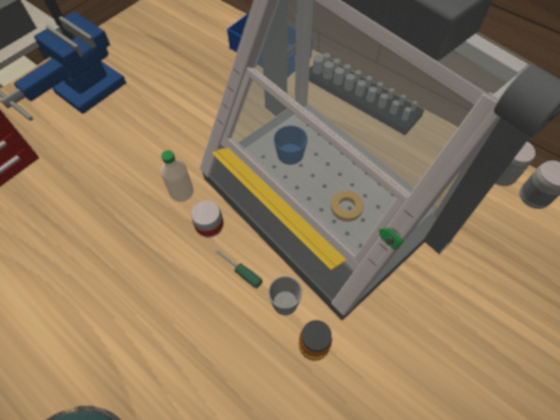

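View pics/side0.png

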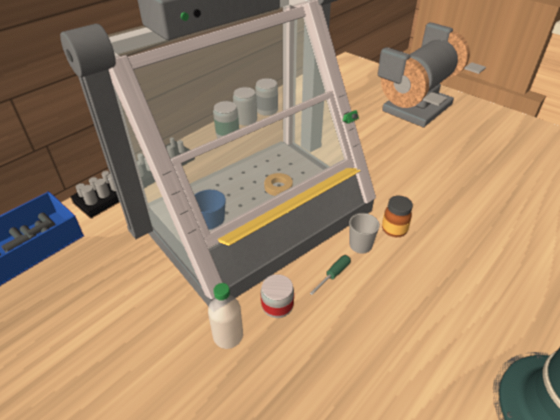

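View pics/wrist0.png

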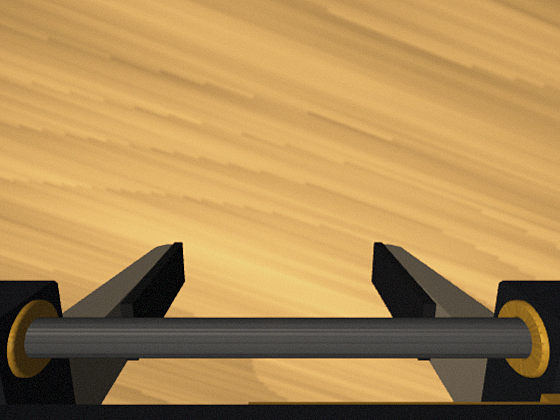

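The scene view shows the yellow lip from about (218,152) to (338,263), and the green pointer at (391,238). In the side view the lip runs from (222,240) to (357,172), and the pointer is at (350,117). I'll triangulate these next.

```bash
cat > h.py <<'E'
import cv2,numpy as np
np.set_printoptions(precision=4,suppress=True)
from plant import bot
def ray(n,px):
    c=bot.get_calibration(n);P=np.array(c["pose"]);d=np.array([(px[0]-c["cx"])/c["fx"],(px[1]-c["cy"])/c["fy"],1.])
    d=P[:3,:3]@d;return P[:3,3],d/np.linalg.norm(d)
def tri(a,b,na="scene",nb="side"):
    A=np.zeros((3,3));r=np.zeros(3);L=[ray(na,a),ray(nb,b)]
    for o,d in L:
        M=np.eye(3)-np.outer(d,d);A+=M;r+=M@o
    p=np.linalg.solve(A,r);return p,max(np.linalg.norm((np.eye(3)-np.outer(d,d))@(p-o)) for o,d in L)
def onz(n,px,z):
    o,d=ray(n,px);return o+d*(z-o[2])/d[2]
E
python3 - <<'E'
from h import *
for n,gb in(("scene",(340,200,450,300)),("side",(320,90,380,140))):
    im=cv2.imread(f"pics/{n}0.png");h=cv2.cvtColor(im,cv2.COLOR_BGR2HSV)
    y=cv2.inRange(h,(22,150,120),(32,255,255));
    k,l,st,ce=cv2.connectedComponentsWithStats(y);i=1+np.argmax(st[1:,4]);m=(l==i).astype(np.uint8)
    c=max(cv2.findContours(m,0,1)[0],key=cv2.contourArea);print(n,"lip",st[i]);print(cv2.approxPolyDP(c,2,True)[:,0].tolist(), cv2.boxPoints(cv2.minAreaRect(c)))
    g=cv2.inRange(h,(50,100,30),(85,255,255));x0,y0,x1,y1=gb;mm=np.zeros_like(g);mm[y0:y1,x0:x1]=g[y0:y1,x0:x1]
    ys,xs=np.nonzero(mm);print("ptr",xs.min(),xs.max(),ys.min(),ys.max(),xs.mean(),ys.mean())
s=cv2.imread("pics/scene0.png");d=cv2.imread("pics/side0.png")
a=cv2.resize(s[180:300,300:440],None,fx=5.5,fy=4.9,interpolation=2)
cv2.imwrite("pics/a.png",a)
cv2.imwrite("pics/b.png",cv2.resize(d[90:210,270:410],None,fx=5.5,fy=4.9,interpolation=2))
cv2.imwrite("pics/c.png",cv2.resize(d[170:300,190:330],None,fx=5.5,fy=4.5,interpolation=2))
E
```

```text
scene lip [ 213  149  132  120 2631]
[[213, 153], [326, 265], [332, 268], [344, 260], [228, 149], [220, 149]] [[212.2014 153.8174]
 [224.1292 141.609 ]
 [344.6378 259.3472]
 [332.71   271.5557]]
ptr 380 402 228 248 390.68837209302325 236.75348837209302
side lip [219 239  11   6  26]
[[219, 239], [229, 244]] [[218.2165 240.7629]
 [219.1649 238.6289]
 [229.3711 243.165 ]
 [228.4227 245.299 ]]
ptr 343 356 111 122 348.86746987951807 116.67469879518072
```

View pics/a.png

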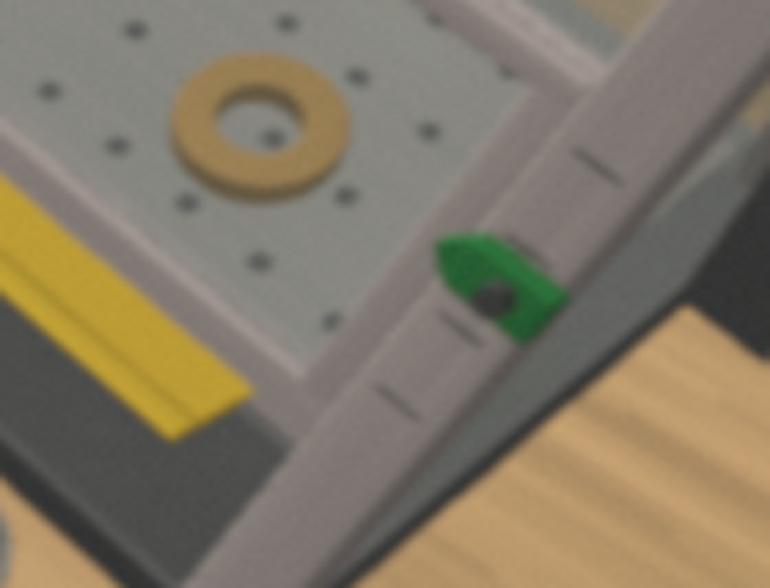

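View pics/b.png

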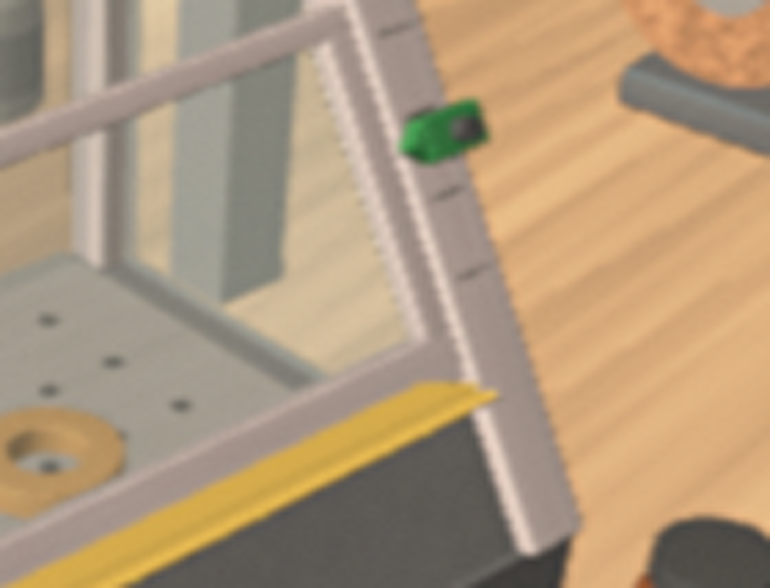

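View pics/c.png

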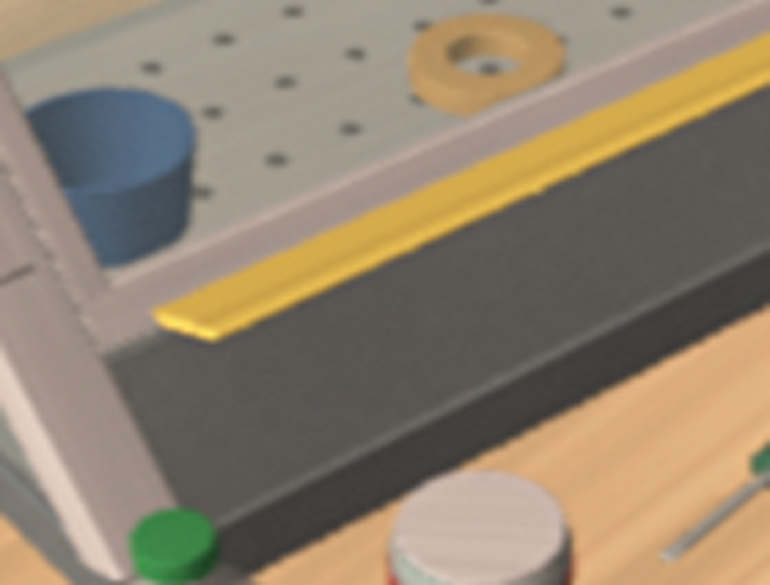

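Run:
```python
from h import *
pts={"noseR":((331.3,269.8),(360,171.2)),"noseL":((213,153.5),(228.7,245.1)),"backR":((345.8,259.6),(348.2,168.2)),"backL":((227.5,148.5),(218.2,239.3)),"tip":((379.5,230.6),(343.1,118.6))}
R={k:tri(*v) for k,v in pts.items()}
for k,v in R.items():print(k,*v)
d=R["noseL"][0]-R["noseR"][0];print("len",np.linalg.norm(d));d2=R["backL"][0]-R["backR"][0];print(np.linalg.norm(d2))
dd=d+d2;yaw=np.arctan2(dd[1],dd[0]);print("ydir",yaw)
y=np.array([np.cos(yaw),np.sin(yaw),0]);xh=np.array([np.sin(yaw),-np.cos(yaw),0])
up=.5*xh+np.array([0,0,.866]);n=.866*xh-np.array([0,0,.5])
for k,v in R.items():print(k,"x,y,z cab-ish",v[0]@xh,v[0]@y,v[0][2],"slope",v[0]@up,"n",v[0]@n)
print("xh",xh,"up",up)
```

```text
noseR [ 0.5474 -0.1508  0.1512] 0.0003219097732653354
noseL [0.603  0.2042 0.1508] 0.000319017897591451
backR [ 0.5852 -0.1578  0.1373] 0.0018200298733115701
backL [0.6405 0.199  0.1356] 6.426640106376457e-05
tip [ 0.6269 -0.1857  0.2382] 0.0031919417158175287
len 0.3593253830833969
0.36107207637226857
ydir 1.4162862376248713
noseR x,y,z cab-ish 0.5640759973299977 -0.06473134509458225 0.15119945338618038 slope 0.41297672529743107 n 0.41289008699468777
noseL x,y,z cab-ish 0.5643368404758752 0.29459367670969383 0.15076173859349706 slope 0.41272808585990606 n 0.41333483455535935
backR x,y,z cab-ish 0.6025441699270149 -0.06589825387126427 0.137315218789254 slope 0.4201870644350014 n 0.4531456417621678
backL x,y,z cab-ish 0.6022833267811374 0.295169806379703 0.1356323155720749 slope 0.4185992486759855 n 0.45376120320642754
tip x,y,z cab-ish 0.6479715914377058 -0.08701508905285113 0.23824223563883543 slope 0.5303035717820843 n 0.4420222803656354
xh [ 0.9881 -0.1539  0.    ] up [ 0.494  -0.0769  0.866 ]
```

Request:
servo_tool --increments '[{"tx": 0.41, "ty": 0.9, "yaw": -0.3, "gripper": 1}, {"tx": 0.41, "ty": 0.9, "yaw": -0.3, "gripper": 1}, {"tx": 0.41, "ty": 0.9, "yaw": -0.3, "gripper": 1}, {"tx": 0.41, "ty": 0.9, "yaw": -0.3, "gripper": 1}, {"tx": 0.41, "ty": 0.9, "yaw": -0.3, "gripper": 1}, {"tx": 0.41, "ty": 0.9, "yaw": -0.3, "gripper": 1}, {"tx": 0.41, "ty": 0.9, "yaw": -0.3, "gripper": 1}, {"tx": 0.41, "ty": 0.9, "yaw": -0.3, "gripper": 1}, {"tx": 0.41, "ty": 0.9, "yaw": -0.3, "gripper": 1}, {"tx": 0.41, "ty": 0.9, "yaw": -0.3, "gripper": 1}, {"tx": 0.41, "ty": 0.9, "yaw": -0.3, "gripper": 1}, {"tx": 0.41, "ty": 0.9, "yaw": -0.3, "gripper": 1}]' --squeeze 10

```text
$.increments[0]: bad value
```

Request:
servo_tool --increments '[{"tx": 0.41, "ty": 0.9, "tz": 0, "yaw": -0.3, "gripper": 1}, {"tx": 0.41, "ty": 0.9, "tz": 0, "yaw": -0.3, "gripper": 1}, {"tx": 0.41, "ty": 0.9, "tz": 0, "yaw": -0.3, "gripper": 1}, {"tx": 0.41, "ty": 0.9, "tz": 0, "yaw": -0.3, "gripper": 1}, {"tx": 0.41, "ty": 0.9, "tz": 0, "yaw": -0.3, "gripper": 1}, {"tx": 0.41, "ty": 0.9, "tz": 0, "yaw": -0.3, "gripper": 1}]' --squeeze 10

```text
clock: 0.9
eef_pos: [0.2642, -0.5014, 0.2113]
tool_rot: [[0.994, 0.112, -0.002], [0.112, -0.994, 0.005], [-0.002, -0.005, -1.0]]
force: [0.6, 0.7, 0.2]
grip_width: 0.0341
```

Request:
servo_tool --increments '[{"tx": 0.41, "ty": 0.9, "tz": 0.05, "yaw": -0.18, "gripper": 1}, {"tx": 0.41, "ty": 0.9, "tz": 0.05, "yaw": -0.18, "gripper": 1}, {"tx": 0.41, "ty": 0.9, "tz": 0.05, "yaw": -0.18, "gripper": 1}, {"tx": 0.41, "ty": 0.9, "tz": 0.05, "yaw": -0.18, "gripper": 1}, {"tx": 0.41, "ty": 0.9, "tz": 0.05, "yaw": -0.18, "gripper": 1}, {"tx": 0.41, "ty": 0.9, "tz": 0.05, "yaw": -0.18, "gripper": 1}, {"tx": 0.41, "ty": 0.9, "tz": 0.05, "yaw": -0.18, "gripper": 1}, {"tx": 0.41, "ty": 0.9, "tz": 0.05, "yaw": -0.18, "gripper": 1}, {"tx": 0.41, "ty": 0.9, "tz": 0.05, "yaw": -0.18, "gripper": 1}, {"tx": 0.41, "ty": 0.9, "tz": 0.05, "yaw": -0.18, "gripper": 1}, {"tx": 0.41, "ty": 0.9, "tz": 0.05, "yaw": -0.18, "gripper": 1}, {"tx": 0.41, "ty": 0.9, "tz": 0.05, "yaw": -0.18, "gripper": 1}]'

```text
clock: 2.4
eef_pos: [0.3639, -0.2759, 0.2214]
tool_rot: [[0.988, -0.155, -0.004], [-0.155, -0.988, 0.01], [-0.005, -0.009, -1.0]]
force: [0.5, 0.2, -0.2]
grip_width: 0.0006
```

```bash
python3 -c "
from h import *
print(bot.observe()['joint_positions'])"
```

```text
[ 0.6955  0.1434 -0.1261  2.0366  0.0145  0.971  -1.164 ]
```

Request:
servo_tool --increments '[{"tx": 0.41, "ty": 0.94, "tz": 0, "yaw": 0, "gripper": 1}, {"tx": 0.41, "ty": 0.94, "tz": 0, "yaw": 0, "gripper": 1}, {"tx": 0.41, "ty": 0.94, "tz": 0, "yaw": 0, "gripper": 1}, {"tx": 0.41, "ty": 0.94, "tz": 0, "yaw": 0, "gripper": 1}, {"tx": 0.41, "ty": 0.94, "tz": 0, "yaw": 0, "gripper": 1}, {"tx": 0.41, "ty": 0.94, "tz": 0, "yaw": 0, "gripper": 1}, {"tx": 0.41, "ty": 0.94, "tz": 0, "yaw": 0, "gripper": 1}, {"tx": 0.41, "ty": 0.94, "tz": 0, "yaw": 0, "gripper": 1}, {"tx": 0.41, "ty": 0.94, "tz": 0, "yaw": 0, "gripper": 1}, {"tx": 0.41, "ty": 0.94, "tz": 0, "yaw": 0, "gripper": 1}, {"tx": 0.41, "ty": 0.94, "tz": 0, "yaw": 0, "gripper": 1}, {"tx": 0.41, "ty": 0.94, "tz": 0, "yaw": 0, "gripper": 1}]'

```text
clock: 3.9
eef_pos: [0.4629, -0.0422, 0.2202]
tool_rot: [[0.988, -0.156, -0.007], [-0.156, -0.988, 0.01], [-0.008, -0.009, -1.0]]
force: [0.1, -0.8, -0.4]
grip_width: 0.0002
```

Request:
servo_tool --increments '[{"tx": 0.4, "ty": 0.9, "tz": 0, "yaw": 0, "gripper": 1}, {"tx": 0.4, "ty": 0.9, "tz": 0, "yaw": 0, "gripper": 1}, {"tx": 0.4, "ty": 0.9, "tz": 0, "yaw": 0, "gripper": 1}, {"tx": 0.4, "ty": 0.9, "tz": 0, "yaw": 0, "gripper": 1}, {"tx": 0.2, "ty": 0.4, "tz": -0.6, "yaw": 0, "gripper": 1}, {"tx": 0, "ty": 0, "tz": -0.8, "yaw": 0, "gripper": 1}, {"tx": 0, "ty": 0, "tz": -0.8, "yaw": 0, "gripper": 1}]'

```text
clock: 4.78
eef_pos: [0.499, 0.0405, 0.1729]
tool_rot: [[0.988, -0.155, -0.008], [-0.155, -0.988, 0.009], [-0.009, -0.008, -1.0]]
force: [-0.7, -0.1, -0.8]
grip_width: 0.0
```

Run:
```python
from h import *
s=bot.observe();print(s['joint_positions'],s['eef_pos'],s['force'])
cv2.imwrite("pics/side1.png",bot.camera("side"));cv2.imwrite("pics/wrist1.png",bot.camera("wrist"))
```

```text
[ 0.1841  0.3059 -0.3817  1.9768  0.131   0.8901 -1.9909] [0.499  0.0405 0.1729] [-0.6674 -0.0984 -0.8129]
```

View pics/side1.png

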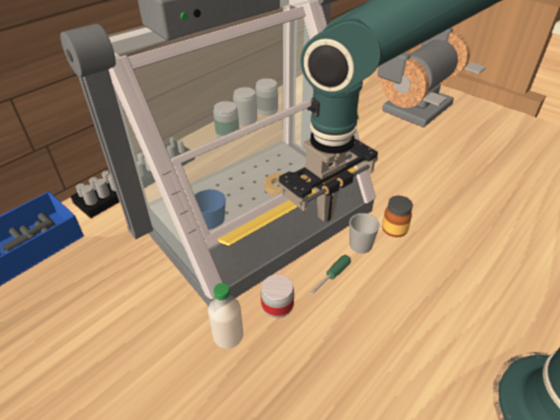

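View pics/wrist1.png

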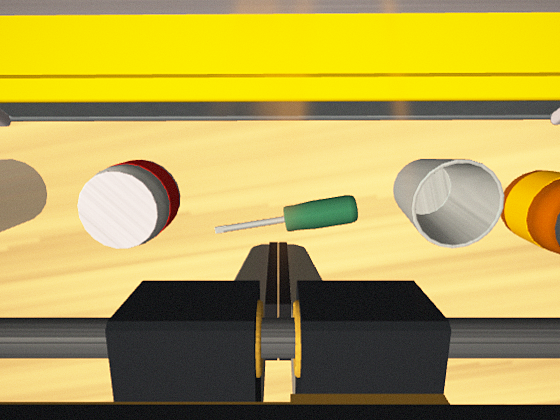

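Request:
servo_tool --increments '[{"tx": 0.4, "ty": 0, "tz": -0.9, "yaw": 0, "gripper": 1}, {"tx": 0.6, "ty": -0.09, "tz": -0.9, "yaw": 0, "gripper": 1}, {"tx": 0.6, "ty": -0.09, "tz": 0, "yaw": 0, "gripper": 1}, {"tx": 0.5, "ty": -0.08, "tz": 0, "yaw": 0, "gripper": 1}, {"tx": 0.3, "ty": -0.05, "tz": 0, "yaw": 0, "gripper": 1}, {"tx": 0, "ty": 0, "tz": 0, "yaw": 0, "gripper": 1}]'

```text
clock: 5.62
eef_pos: [0.5486, 0.0315, 0.1366]
tool_rot: [[0.987, -0.158, -0.009], [-0.158, -0.987, 0.009], [-0.011, -0.007, -1.0]]
force: [0.0, -0.5, -0.7]
grip_width: 0.0007
```

Request:
servo_tool --increments '[{"tx": 0.3, "ty": -0.05, "tz": 0, "yaw": 0, "gripper": 1}, {"tx": 0.25, "ty": -0.04, "tz": 0, "yaw": 0, "gripper": 1}, {"tx": 0.2, "ty": -0.03, "tz": 0, "yaw": 0, "gripper": 1}]'

```text
clock: 6.0
eef_pos: [0.5619, 0.0295, 0.137]
tool_rot: [[0.987, -0.158, -0.014], [-0.158, -0.987, 0.008], [-0.015, -0.006, -1.0]]
force: [-11.3, 1.6, 8.1]
grip_width: 0.0006
```

Request:
servo_tool --increments '[{"tx": 0.1, "ty": -0.015, "tz": 0.3, "yaw": 0, "gripper": 1}, {"tx": 0.15, "ty": -0.025, "tz": 0.3, "yaw": 0, "gripper": 1}]'

```text
clock: 6.25
eef_pos: [0.5626, 0.0291, 0.1469]
tool_rot: [[0.987, -0.157, -0.025], [-0.157, -0.988, 0.008], [-0.026, -0.004, -1.0]]
force: [-5.5, 0.5, -3.8]
grip_width: 0.0004
```

Request:
servo_tool --increments '[{"tx": -0.4, "ty": 0.06, "tz": 0, "yaw": 0, "gripper": 1}, {"tx": 0, "ty": 0, "tz": -0.7, "yaw": 0, "gripper": 1}, {"tx": 0, "ty": 0, "tz": -0.2, "yaw": 0, "gripper": 1}]'

```text
clock: 6.62
eef_pos: [0.5579, 0.0301, 0.13]
tool_rot: [[0.987, -0.157, -0.016], [-0.157, -0.988, 0.008], [-0.017, -0.006, -1.0]]
force: [0.6, 0.2, 0.3]
grip_width: 0.0007
```

Run:
```python
from h import *
s=bot.observe();print(s['joint_positions'],s['eef_pos'],s['force'])
cv2.imwrite("pics/side2.png",bot.camera("side")[130:270,190:390].repeat(4,0).repeat(4,1))
```

```text
[ 0.1649  0.4573 -0.3446  1.8703  0.184   0.8603 -1.9982] [0.5579 0.0301 0.13  ] [0.5524 0.1717 0.265 ]
```

View pics/side2.png

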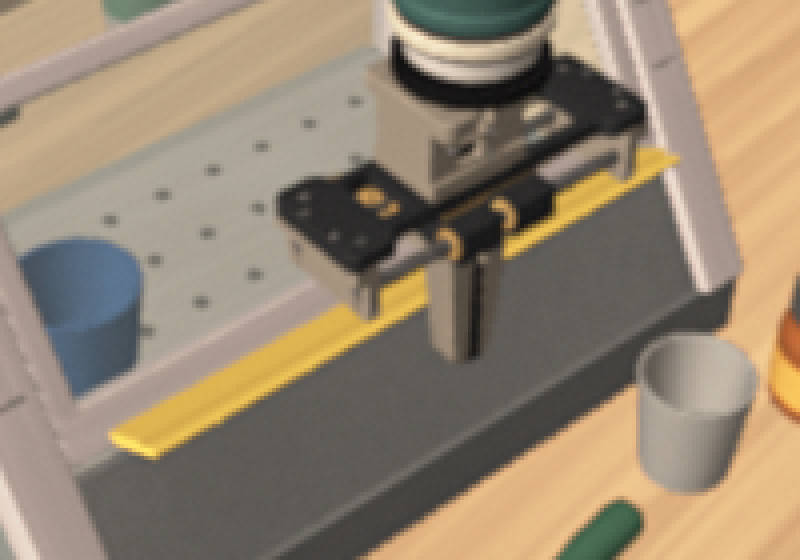

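Request:
servo_tool --increments '[{"tx": 0.3, "ty": -0.05, "tz": 0, "yaw": 0, "gripper": 1}, {"tx": 0.35, "ty": -0.055, "tz": 0.15, "yaw": 0, "gripper": 1}, {"tx": 0.35, "ty": -0.055, "tz": 0.25, "yaw": 0, "gripper": 1}]'

```text
clock: 7.05
eef_pos: [0.564, 0.0291, 0.1339]
tool_rot: [[0.987, -0.155, -0.049], [-0.155, -0.988, 0.008], [-0.05, -0.0, -0.999]]
force: [-11.8, 1.6, 0.9]
grip_width: 0.0004
```

Request:
servo_tool --increments '[{"tx": 0.45, "ty": -0.07, "tz": 0.35, "yaw": 0, "gripper": 1}, {"tx": 0.45, "ty": -0.07, "tz": 0.4, "yaw": 0, "gripper": 1}]'

```text
clock: 7.3
eef_pos: [0.5694, 0.0281, 0.1452]
tool_rot: [[0.985, -0.153, -0.08], [-0.153, -0.988, 0.008], [-0.08, 0.004, -0.997]]
force: [-12.9, 1.6, 1.3]
grip_width: 0.0006
```

Run:
```python
from h import *
s=bot.observe();print(s['joint_positions'],s['eef_pos'],s['force'])
cv2.imwrite("pics/side3.png",bot.camera("side")[130:270,190:390].repeat(4,0).repeat(4,1))
```

```text
[ 0.1654  0.4883 -0.3453  1.7811  0.1685  0.9819 -1.9723] [0.5694 0.0281 0.1452] [-12.9111   1.5527   1.337 ]
```

View pics/side3.png

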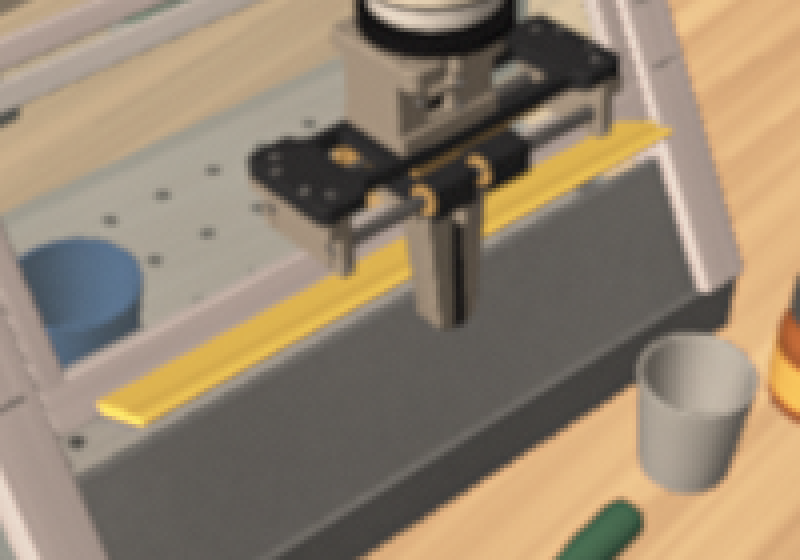

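Request:
servo_tool --increments '[{"tx": 0.5, "ty": -0.08, "tz": 0.6, "yaw": 0, "gripper": 1}, {"tx": 0.5, "ty": -0.08, "tz": 0.7, "yaw": 0, "gripper": 1}]'

```text
clock: 7.6
eef_pos: [0.5815, 0.0261, 0.1685]
tool_rot: [[0.983, -0.151, -0.101], [-0.151, -0.989, 0.008], [-0.101, 0.007, -0.995]]
force: [-4.1, 1.0, -3.6]
grip_width: 0.0006
```

Run:
```python
from h import *
s=bot.observe();print(s['joint_positions'],s['eef_pos'],s['force'])
cv2.imwrite("pics/side4.png",bot.camera("side")[90:230,190:390].repeat(4,0).repeat(4,1))
```

```text
[ 0.1674  0.491  -0.3465  1.7164  0.1577  1.0646 -1.9552] [0.5815 0.0261 0.1685] [-4.0822  1.0456 -3.5901]
```

View pics/side4.png

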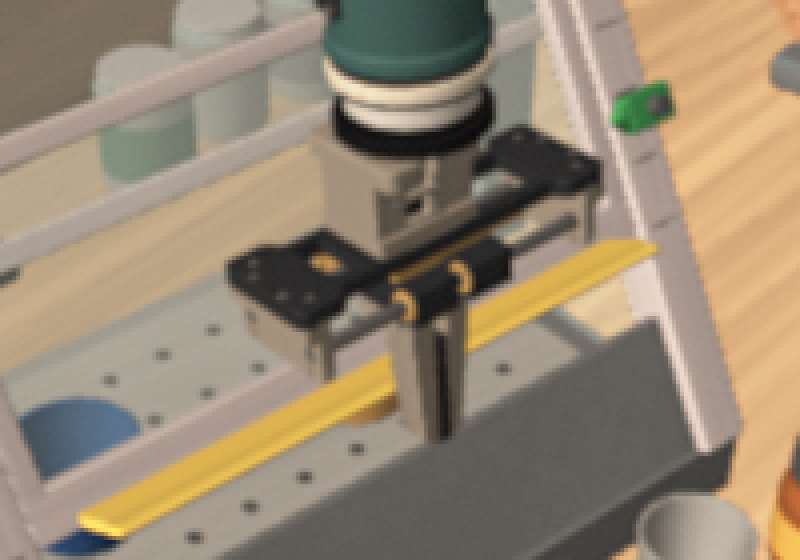

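```bash
cat >> h.py <<'E'
xh=np.array([.9881,-.1539,0]);yh=np.array([.1539,.9881,0]);up=.5*xh+np.array([0,0,.866]);nn=.866*xh-np.array([0,0,.5])
def along(n,px,p0):
    o,d=ray(n,px);M=np.eye(3)-np.outer(d,d);a=M@up;return float(a@(M@(o-p0))/(a@a))
NR=np.array([.5474,-.1508,.1512]);NL=np.array([.603,.2042,.1508]);TIP=np.array([.6269,-.1857,.2382])
E
python3 - <<'E'
from h import *
print(along("side",(220.5,224.5),NL),along("side",(354.5,152.5),NR))
cv2.imwrite("pics/scene4.png",bot.camera("scene")[120:320,180:440].repeat(3,0).repeat(3,1))
E
```

```text
0.04378904500121357 0.04535552658542644
```

View pics/scene4.png

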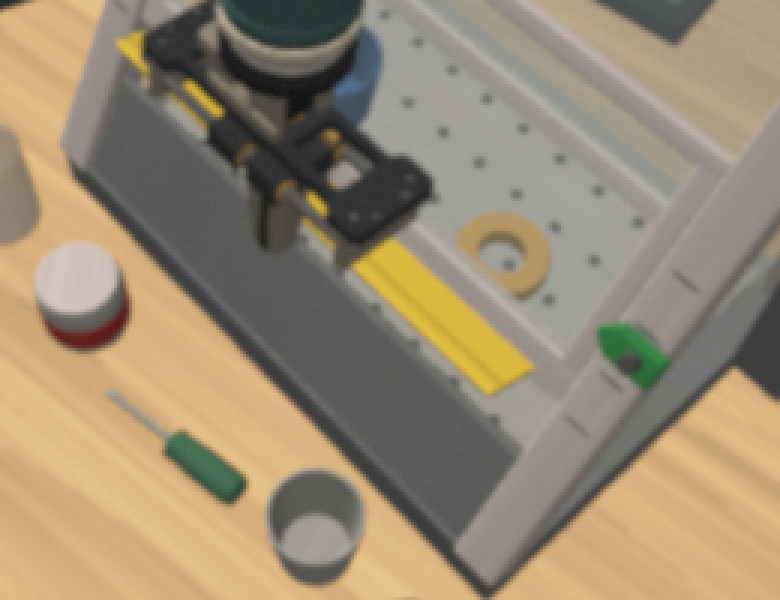

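Request:
servo_tool --increments '[{"tx": 0.45, "ty": -0.07, "tz": 0.7, "yaw": 0, "gripper": 1}, {"tx": 0.5, "ty": -0.08, "tz": 0.7, "yaw": 0, "gripper": 1}, {"tx": 0.5, "ty": -0.08, "tz": 0.7, "yaw": 0, "gripper": 1}]'

```text
clock: 8.07
eef_pos: [0.6019, 0.0228, 0.2078]
tool_rot: [[0.981, -0.149, -0.125], [-0.149, -0.989, 0.008], [-0.125, 0.01, -0.992]]
force: [-6.8, 0.6, -3.6]
grip_width: 0.0006
```

Run:
```python
from h import *
s=bot.observe();print(s['joint_positions'],s['eef_pos'],s['force'])
cv2.imwrite("pics/side5.png",bot.camera("side")[70:210,190:390].repeat(4,0).repeat(4,1))
```

```text
[ 0.1672  0.4964 -0.3457  1.6104  0.1457  1.1881 -1.9334] [0.6019 0.0228 0.2078] [-6.8378  0.5552 -3.5606]
```

View pics/side5.png

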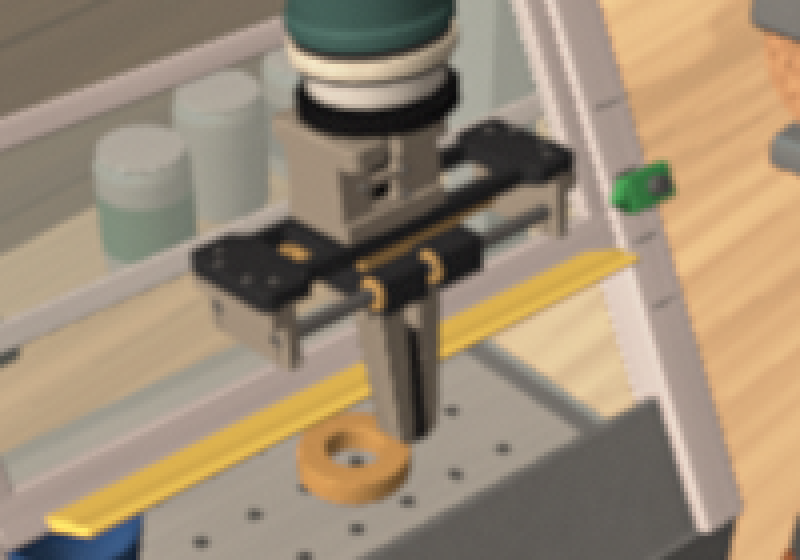

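Run:
```python
from h import *
print(along("side",(211.2,204),NL),along("side",(349.2,135),NR), (TIP-NR)@up)
```

```text
0.08724505397898062 0.08711295652007395 0.11730453
```

Request:
servo_tool --increments '[{"tx": 0.45, "ty": -0.07, "tz": 0.6, "yaw": 0, "gripper": 1}, {"tx": 0.35, "ty": -0.05, "tz": 0.4, "yaw": 0, "gripper": 1}]'

```text
clock: 8.38
eef_pos: [0.6124, 0.0212, 0.2276]
tool_rot: [[0.979, -0.147, -0.143], [-0.148, -0.989, 0.009], [-0.142, 0.013, -0.99]]
force: [-9.9, 1.7, -1.5]
grip_width: 0.0008
```

Run:
```python
from h import *
s=bot.observe();print(s['joint_positions'],s['eef_pos'],s['force'])
im=bot.camera("side");cv2.imwrite("pics/side6f.png",im)
cv2.imwrite("pics/side6.png",im[70:210,190:390].repeat(4,0).repeat(4,1))
im=bot.camera("scene");cv2.imwrite("pics/scene6.png",cv2.resize(im[160:280,300:440],None,fx=5.5,fy=4.9,interpolation=2))
```

```text
[ 0.1645  0.5059 -0.3439  1.5493  0.1412  1.2564 -1.9237] [0.6124 0.0212 0.2276] [-9.9218  1.7094 -1.5041]
```

View pics/side6.png

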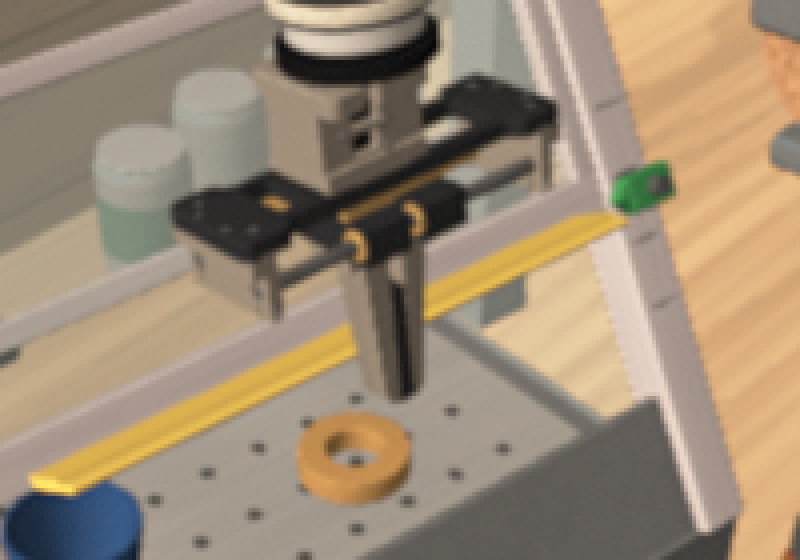

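View pics/scene6.png

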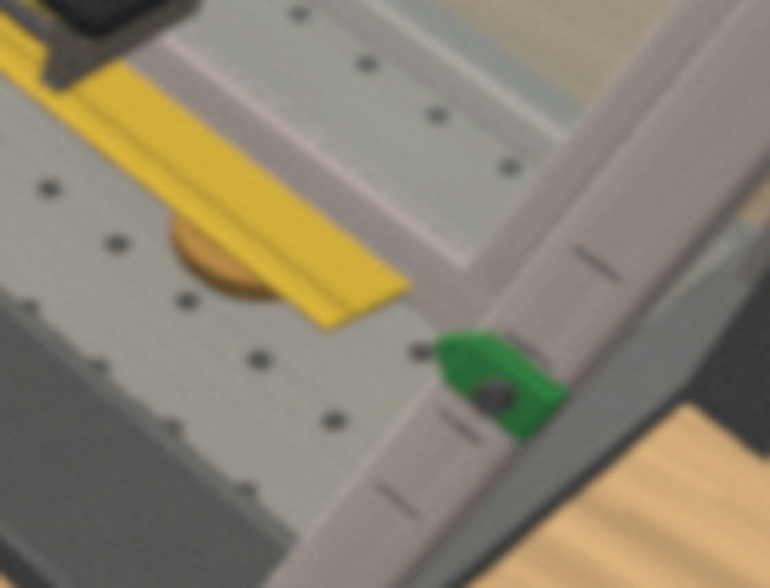

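Run:
```python
from h import *
print(along("side",(208.75,193.5),NL),along("side",(346.2,125.5),NR),along("scene",(360,227.3),NR),along("scene",(374.5,218.8),np.array([.5852,-.1578,.1373])))
# tip position along slope, given known y (20mm beyond lip end) and n of post face
ye=NR@yh-.020
for dn in (.030,.035,.040,.045):   # nose n + dn
    for n,p in(("scene",(379.5,230.5)),("side",(343.1,118.8))):
        o,d=ray(n,p);t=(NR@nn+dn-o@nn)/(d@nn);q=o+t*d;print(dn,n,q@up-NR@up-.004,q@yh-NR@yh)
```

```text
0.10742201821700707 0.10945041989229468 0.11155519776537892 0.1109125619887279
0.03 scene 0.10936387795707436 -0.02265133228902061
0.03 side 0.11568512480765802 -0.020599203025057536
0.035 scene 0.10623352508949413 -0.021511317972789823
0.035 side 0.11460353352484576 -0.024798095599091144
0.04 scene 0.10310317222191379 -0.02037130365655901
0.04 side 0.11352194224203338 -0.02899698817312482
0.045 scene 0.09997281935433344 -0.01923128934032818
0.045 side 0.112440350959221 -0.03319588074715853
```

Request:
servo_tool --increments '[{"tx": -0.5, "ty": 0.08, "tz": 0, "yaw": 0, "gripper": 1}, {"tx": -0.8, "ty": 0.12, "tz": 0, "yaw": 0, "gripper": 1}, {"tx": -1, "ty": 0.15, "tz": 0, "yaw": 0, "gripper": 1}, {"tx": -1, "ty": 0.15, "tz": 0, "yaw": 0, "gripper": 1}, {"tx": -1, "ty": 0.15, "tz": 0, "yaw": 0, "gripper": 1}, {"tx": -1, "ty": 0.15, "tz": 0, "yaw": 0, "gripper": 1}, {"tx": 0, "ty": 0, "tz": 0, "yaw": 0, "gripper": 1}]'

```text
clock: 9.35
eef_pos: [0.5062, 0.0374, 0.2289]
tool_rot: [[0.98, -0.148, -0.133], [-0.148, -0.989, 0.009], [-0.133, 0.011, -0.991]]
force: [0.7, 0.1, 0.1]
grip_width: 0.0002
```

Run:
```python
from h import *
s=bot.observe();print(s['joint_positions'],s['eef_pos'],s['force'])
im=bot.camera("side");cv2.imwrite("pics/side7f.png",im)
cv2.imwrite("pics/side7.png",cv2.resize(im[100:160,300:400],None,fx=8,fy=8,interpolation=2))
cv2.imwrite("pics/side7l.png",cv2.resize(im[160:220,180:280],None,fx=8,fy=8,interpolation=2))
im=bot.camera("scene");cv2.imwrite("pics/scene7f.png",im);cv2.imwrite("pics/scene7.png",cv2.resize(im[195:255,330:430],None,fx=8,fy=8,interpolation=2))
```

```text
[ 0.1914  0.3225 -0.3837  1.8158  0.0942  1.157  -1.946 ] [0.5062 0.0374 0.2289] [0.6709 0.0522 0.099 ]
```

View pics/side7.png

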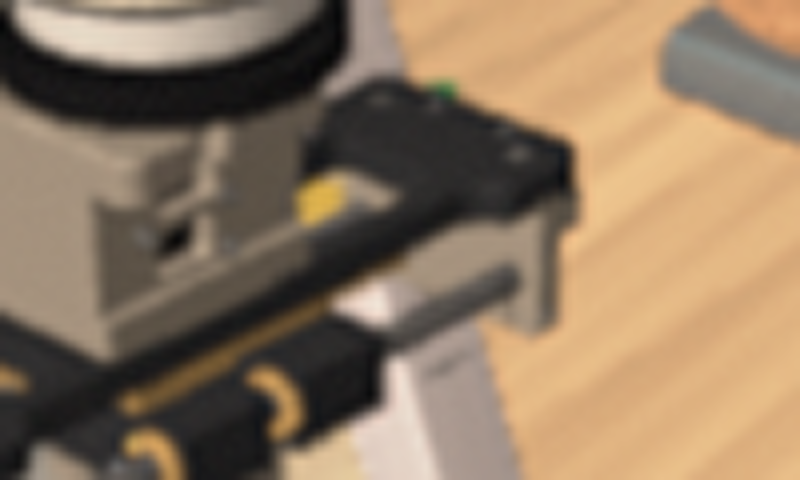

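View pics/scene7.png

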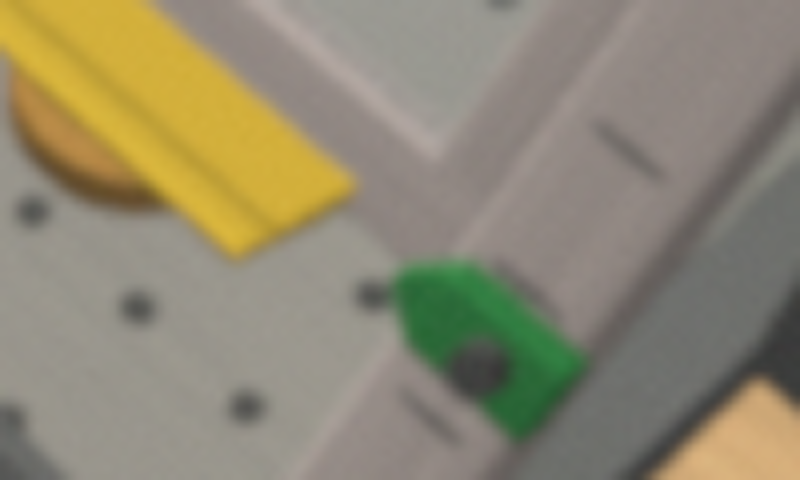

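View pics/side7f.png

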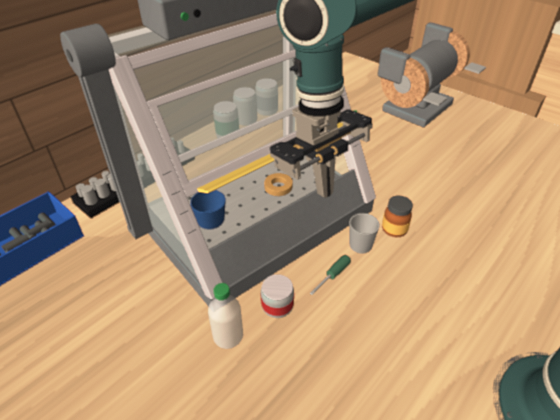

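View pics/scene7f.png

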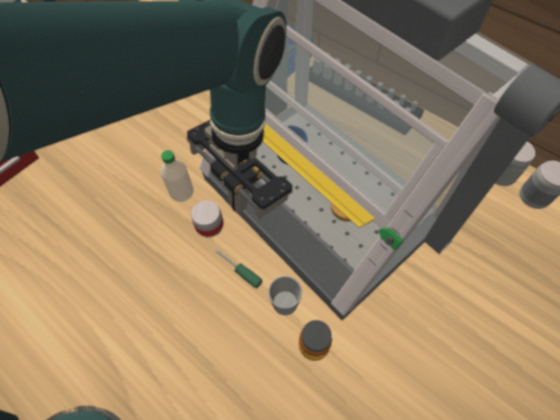

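Request:
servo_tool --increments '[{"tx": -0.7, "ty": 0.9, "tz": 0, "yaw": 0, "gripper": 1}, {"tx": -0.7, "ty": 0.9, "tz": 0, "yaw": 0, "gripper": 1}, {"tx": -0.7, "ty": 0.9, "tz": 0, "yaw": 0, "gripper": 1}, {"tx": -0.7, "ty": 0.9, "tz": 0, "yaw": 0, "gripper": 1}, {"tx": 0, "ty": 0, "tz": 0, "yaw": 0, "gripper": 1}]'

```text
clock: 10.07
eef_pos: [0.4477, 0.1161, 0.2286]
tool_rot: [[0.98, -0.146, -0.132], [-0.146, -0.989, 0.01], [-0.132, 0.009, -0.991]]
force: [0.8, 0.6, -0.1]
grip_width: 0.0004
```

Run:
```python
from h import *
im=bot.camera("side");cv2.imwrite("pics/side8f.png",im)
cv2.imwrite("pics/side8.png",cv2.resize(im[100:160,300:400],None,fx=8,fy=8,interpolation=2))
```

```text
(no output)
```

View pics/side8.png

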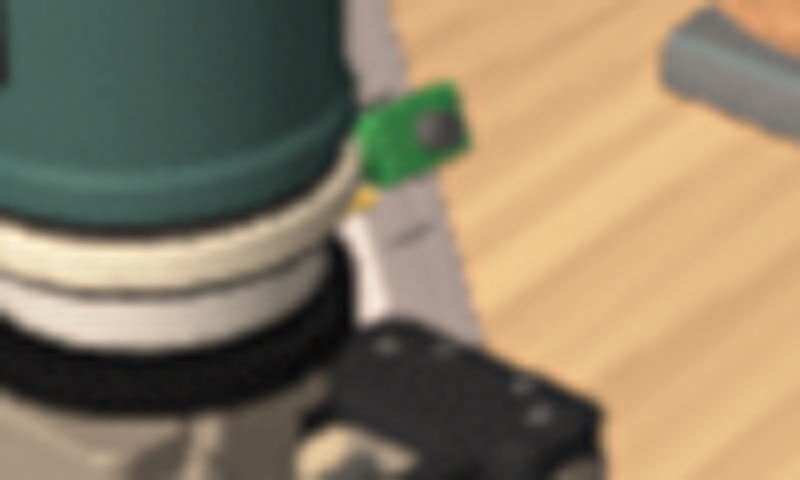

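View pics/side8f.png

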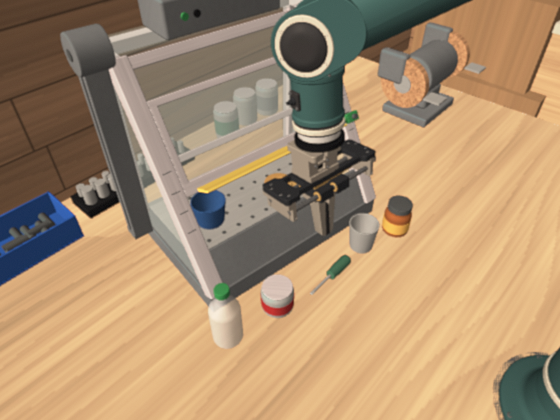

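Run:
```python
from h import *
a,ra=tri((359.6,227.4),(347,124.8));t,rt=tri((379.4,230.2),(343.1,118.8))
print(a,ra,t,rt,"gap tip-lipmid",(t-a)@up-.004,(t-a)@yh)
im=cv2.imread("pics/side8f.png");cv2.imwrite("pics/l8.png",cv2.resize(im[170:210,180:260],None,fx=9,fy=9,interpolation=2))
a0=cv2.imread("pics/side0.png").astype(int);print([(abs(im.astype(int)-a0).max(2)[y0:y1,x0:x1]>40).sum() for x0,x1,y0,y1 in((200,250,282,350),(255,300,272,320),(308,355,255,295),(358,380,215,255),(382,415,195,240))])
```

```text
[ 0.6011 -0.1589  0.2481] 0.0005580000421398143 [ 0.6269 -0.1853  0.2382] 0.0027622502959307373 gap tip-lipmid 0.0021877487555039725 -0.0220996943526629
[np.int64(0), np.int64(0), np.int64(0), np.int64(0), np.int64(0)]
```

View pics/l8.png

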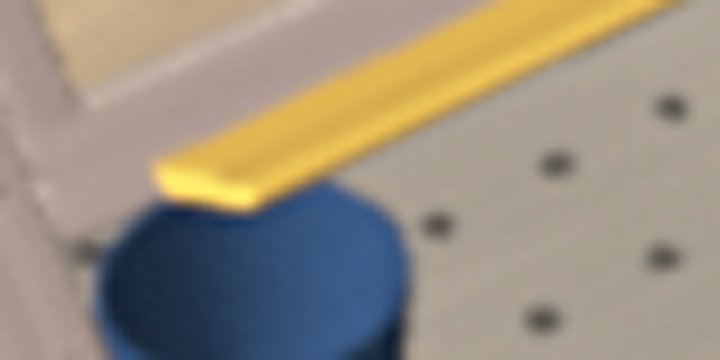

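```bash
python3 -c "
from h import *
s=bot.observe();print(s['force'],abs(s['qd']).max(),s['clock']);print(bot.close_job())"
```

```text
[ 0.0053 -0.2557  0.2387] 0.02760552954059582 10.125
the job is handed in; nothing more can be done
None
```

The window is up at the green pointer, the hand is clear of it, and the job was handed in at about 10 s on the clock.

**How it was pushed:** The tool can only point down, so the shut fingertips could not go flat under the lip. They pushed on the lip's lower front edge instead, moving forward and up along the slope. The first short push slipped up the edge, so I lowered the fingers and pushed again. During the pushing the tool tilted by about 0.14 rad; this caused no visible trouble. The highest force I read between moves was about 14 N.

**Last checks:**
- **Lip height:** using both cameras together, the lip centre is about 2 mm below the pointer tip, against a 10 mm tolerance. The two views disagree by a few millimetres: the side view alone puts the lip 4–6 mm low, the scene view alone 2–5 mm high.
- **Pointer:** its tip measures within about half a millimetre of where it was at the start.
- **Bystanders:** the side picture shows no change at the bottle, tin, screwdriver, cup or jar. I did not measure the parts cup and brass ring inside the cabinet at the end. They look undisturbed, and the hand did not go in near them.
- **Robot:** about 0.3 N on the tool, in free air, touching nothing.

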